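Strip the T-track and click the tall stop into its dock

TASK

Both fence stops have to come off the aluminium T-track: they are held captive in it, so slide each one out through the open end (the other end is closed by a screwed-on plate, and the stop nearer the opening has to go first). Press the tall stop straight down onto the dock until both snap hooks have clicked over the ends of its foot, and stand the low stop upright in the grey tray. Leave the piston, the wood block, the tape roll and the brake pad where they are.

Things in the scene. Friction and masses are not known exactly. Their poses are not given: they have to be found in the camera images.
- track: Aluminium T-track fixed to the bench, 260 mm long (its y), 60 wide (x), 21 high; place and angle vary. Origin: centre of its underside. Channel 43 wide, floor 4 and ceiling 15 mm above the bench, under two lips (15 to 21 mm) that leave a 20 mm slot. Each stop's foot lies on the channel floor, with 2.5 mm play each side and 4 mm upward; it slides along y.
- open_end (a point): The open end of the track: a flat sill 8 mm long and 3 mm high across the mouth of the channel; the point is at the sill's centre, 134 mm from the track's centre along the track. It may be either end of the track.
- closed_end (a point): The closed end of the track: a dark steel plate 60 wide, 8 thick, 28 high with two screws; the point is at its centre, 134 mm from the track's centre along the track.
- tall_center (a point): Tall stop (loose, 0.25 kg), 90 high; point 45 mm above its underside. z up, y along the track. From below: steel foot 38 (x) x 100 (y) x 7; neck 14 x 60; aluminium block 36 x 56 from 19.5 to 36.5; aluminium upright 22 (x) x 36 (y) from 36.5 to 90: grip its 22 mm. Lifts off only when all its foot is out of the open end. Either stop may be nearer the opening.
- low_center (a point): Low stop (loose, 0.2 kg), 62.5 high; point 31 mm above its underside. z up, y along the track. From below: steel foot 38 (x) x 70 (y) x 7; neck 14 x 44; aluminium block 30 (x) x 50 (y) from 19.5 to 50.5: grip its 30 mm; on top a round black knob 26 across. Lifts off only when all its foot is out of the open end.
- dock: Grey dock fixed to the bench, 64 (x) x 136 (y) mm. Origin: centre of its underside. Seat for the tall stop's foot: block top 30 mm up, between 6 mm high ribs 46 apart. A springy black hook at each end (y=+-53), top 61 up; noses reach in to y=+-46.5 at about 41 up, lead-in slopes above. Stop goes in centred, its y along the dock's, either way round; push 5 to 25 N down.
- hook_left (a joint): Hook at the dock's +y end: 0 rad upright (closed), grows to 0.1 to 0.15 as the foot pushes it outward, springs back to near 0 once the foot is under its nose.
- hook_right (a joint): The same for the hook at the dock's -y end.
- tray: Grey open tray fixed to the bench, 110 (x) x 130 (y) x 22 high, walls 4 and floor about 5 mm thick. Origin at the centre of its underside. The tray and the dock may have swapped places.
- piston: Small alloy piston standing upright, 54 mm across, 48 high; origin under its centre. Leave alone.
- wood_block: Softwood block lying flat, 45 x 120 x 35; origin under its centre. Leave alone.
- tape_roll: Roll of black tape lying flat, 66 across, 19 high; origin under its centre. Leave alone.
- brake_pad: Dark brake pad lying flat, 42 x 84 x 12; origin under its centre. Leave alone.
Mind the look-alikes: they are no part of the job. Leave any purple look-alike of the part that bears low_center alone.

How it is judged (in metres and radians):
On the way, in this order (a step that is already met when the one before it is completed fails the run):
1. the tall stop has been slid out past the open end, its foot clear of the track (horizontal distance between tall_center and closed_end above 0.31 m and horizontal distance between tall_center and open_end below 0.13 m), for 0.05 s.
2. a snap hook is sprung outward by the tall stop's foot over the dock (value of joint any of hook_left, hook_right above 0.05 rad and horizontal distance between tall_center and dock below 0.02 m).
At the end, for the whole second after the job is handed in: Tall stop upright in the dock: within 8 mm of its centre and 0.12 rad of its y axis, underside within 3.5 mm of the seat, both hooks closed (under 0.045 rad). Low stop upright (tilt under 0.12 rad) on the tray's floor, inside its walls. Bystanders within 30 mm of where they stood (horizontal distance between tall_center and dock below 0.008 m and z of tall_center in the frame of dock between 0.071 and 0.0785 m and angle between tall_center's own z axis and vertical below 0.05 rad and angle between the y axis of tall_center and the y axis of dock, either way round below 0.12 rad and value of joint each of hook_left, hook_right below 0.045 rad and x of low_center in the frame of tray between -0.045 and 0.045 m and y of low_center in the frame of tray between -0.055 and 0.055 m and z of low_center in the frame of tray between 0.028 and 0.044 m and angle between low_center's own z axis and vertical below 0.12 rad); the robot touches nothing.
It fails at once if the piston is moved by more than 30 mm (distance of piston from where it was at the start of the episode above 0.03 m).
It fails at once if the wood block is moved by more than 30 mm (distance of wood_block from where it was at the start of the episode above 0.03 m).
It fails at once if the tape roll is moved by more than 30 mm (distance of tape_roll from where it was at the start of the episode above 0.03 m).
It fails at once if the brake pad is moved by more than 30 mm (distance of brake_pad from where it was at the start of the episode above 0.03 m).
It also fails if it takes over 64 s, if anything falls off the work surface, if the arm or the gripper's body presses on something with over 40 N, if the wrist force passes 120 N, or if a joint passes its speed limit or range.

ROBOT

A 6-joint arm with a two-finger parallel gripper is mounted at the origin on a cart in front of the work surface, level with it; the furniture and walls round the work are solid. World frame = base frame: x ahead of the robot, y to its left, z up, the work surface at z = 0. Lengths are in mm, angles in rad, forces in N, time in s.
With the tool pointing down it reaches from about 425 to 925 mm from the base axis. Payload 12.5 kg.
Tool frame: the origin (TCP) lies at the very end of the fingers, on their centre line; the grasp point (between the pads) lies 19 mm behind it; x points along the fingers, y is the direction in which the jaws open and shut, and the axes are right-handed (so a half turn about x gives the same grasp; the last joint's range is limited). The gripper opens to 85 mm and grips with 20 to 120 N. Pads are 22 mm wide; open, the fingers measure 114 mm over their backs; the gripper's body (76 mm by 85 mm) begins 54 mm behind the grasp point. The pads swing forward as they close: fully open they stand 13 mm farther back than shut.
Start: joints at [1.209, 0.491, 1.559, -0, 1.092, -0.106], TCP at [158.119, 604.685, 231.327] pointing down, gripper open.
Joint ranges: [-3.1, 3.1], [-0.84, 2.19], [0.05, 2.79], [-1.13, 4.28], [0.06, 2.93], [-2.69, 2.69]. Speed limits (rad/s): [2.22, 2.22, 2.79, 3.14, 3.14, 3.14].

INTERFACE

Orientations are given as a unit quaternion [x, y, z, w].
In Python, from station import env, imaging, job gives the robot as it stands.
- The arm moves only by the tool servo_tool, never from a script. Its argument "deltas" is one flat list of numbers, 7 for each row, row after row: the opening, from 0 (shut) to 1 (fully open), then the shift along the tool's x, y, z in mm, then the turn, a rotation vector about the tool's x, y, z in rad. A call has 1 to 20 rows; each row shifts and turns the commanded pose from where the row before left it, along the tool's axes as they then stand; what a row does not reach is not made up. A row lasts 1/8 s, in which the tool goes at most 62.5 mm and 10.7 degrees, less where a joint would pass 70% of its speed; a pose out of reach is approached as far as the arm can. A call with a gripper value outside its range is refused whole. The fingers move at their own pace and stop on an object; "newtons" is the grip in N (left out, the last holds). Time passes only in rows, so rows that do not move let the fingers close. It gives the time, the measured TCP pose, the force and the opening at its end, in the units of the state.
- env.get_state(): the state, without advancing time (a new reading comes with each control period).
- imaging.camera(name): name is "side" or "top" or "wrist"; returns the picture (480x640x3 uint8, red, green, blue); there is no depth.
- imaging.camera_model(name): a dict with "fx", "fy", "cx", "cy" (pixels), "eye" and "attitude" of the camera in the world. Camera axes: x right, y down, z forward; pixel columns grow to the right and rows downward; lengths in mm; the calibration is good to about 2 mm. A picture is of the moment at which its call begins: read the wrist's pose just before it. camera_model takes no time and is no camera call; for the wrist camera it gives the pose at the moment of the call.
- job.close_job(): hands the job in, once; it reports no verdict.
The state is a dict: "clock": time; "qpos": joint angles; "qd": joint speeds; "joint_efforts": joint torques, N m; "position": TCP position; "tool_rot": TCP orientation; "contact_force": force on the tool from outside, world axes, zero at the start; "moment": the same for the moment, N m; "width": opening from 0.0 (shut) to 1.0 (fully open).
Only numpy, scipy, OpenCV 4.12 (cv2) and the standard library are available. Lean on these libraries where they do the work, as an engineer would, in place of code of your own. Each camera call takes 0.05 s, during which the arm holds its last target.

## Working session

There is one attempt and no reset: what is moved stays moved. The work goes in short steps, Python scripts to look and compute and a tool call to move; the robot and the scene stay as the last step left them, time stands still between calls to the robot, and variables do not carry over. Pictures are saved under pics/ and viewed, and the job is handed in when it is done.

Besides the shell and the picture viewer there is one more tool, called after ">>>" as name(argument=value, ...) on one line, values as JSON. servo_tool: Moves the arm, as the interface text tells. Its arguments: {"type":"object","properties":{"deltas":{"type":"array"},"newtons":{"type":"number"}},"required":["deltas"]}

```bash
mkdir -p pics; ls
python3 - <<'E'
from station import env, imaging, job
import cv2
s=env.get_state();print(s)
for n in ["top","side"]:
    m=imaging.camera_model(n);print(n,m)
    cv2.imwrite(f"pics/{n}0.png",imaging.camera(n)[:,:,::-1])
E
```

```text
pics
{'clock': 0.0, 'qpos': array([ 1.20938565e+00,  4.91609227e-01,  1.55947944e+00, -3.73748197e-06,
        1.09170042e+00, -1.05590319e-01]), 'qd': array([-0.00046318,  0.00090215,  0.00058125, -0.00070258, -0.00161807,
        0.00082815]), 'joint_efforts': array([ 1.08870652e-03, -6.18453956e+01, -2.61584169e+01, -8.15292196e-05,
        4.12529334e-03, -3.21429786e-05]), 'position': array([158.03766189, 604.44277075, 230.68655591]), 'tool_rot': array([ 0.08978731,  0.70142686, -0.0906109 ,  0.70123339]), 'contact_force': array([ 0.41132537, -0.18047557,  0.42887399]), 'moment': array([-0.01222344, -0.01174604, -0.01825422]), 'width': 0.9952927566358558}
top {'fx': 572.2485135485965, 'fy': 572.2485135485965, 'cx': 319.85739443690306, 'cy': 240.6153587496456, 'eye': array([ 381.46755125, -182.24608376, 1461.67741268]), 'attitude': array([-0.69919448,  0.71305787, -0.03337996,  0.03951353])}
side {'fx': 442.69085314028376, 'fy': 442.69085314028376, 'cx': 322.0072755412806, 'cy': 238.50215397029893, 'eye': array([496.63302477, 985.59904325, 620.37626706]), 'attitude': array([-0.00364542,  0.84543262, -0.53387284,  0.01449783])}
```

View pics/top0.png

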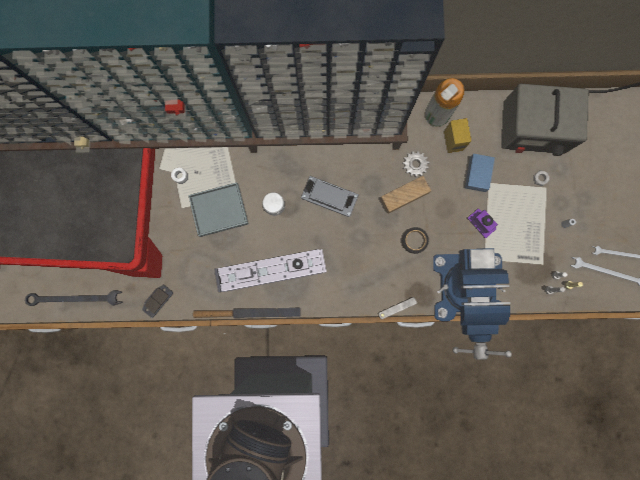

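View pics/side0.png

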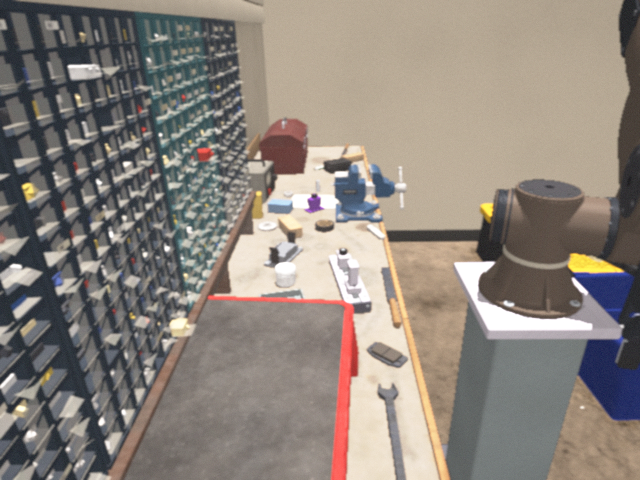

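Run:
```python
import cv2
im=cv2.imread("pics/top0.png")
cv2.imwrite("pics/c1.png",cv2.resize(im[225:300,200:345],None,fx=5.4,fy=5.4,interpolation=cv2.INTER_CUBIC))
cv2.imwrite("pics/c2.png",cv2.resize(im[150:250,180:370],None,fx=4.2,fy=4.2,interpolation=cv2.INTER_CUBIC))
im=cv2.imread("pics/side0.png")
cv2.imwrite("pics/c3.png",cv2.resize(im[190:320,240:400],None,fx=4.6,fy=4.6,interpolation=cv2.INTER_CUBIC))
```

```text
(no output)
```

View pics/c1.png

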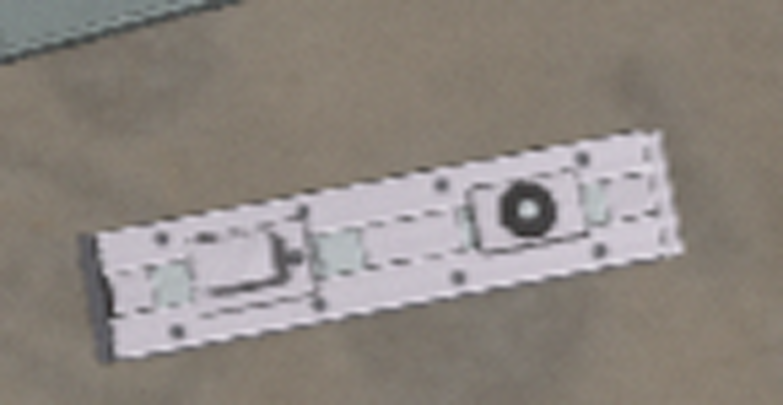

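View pics/c2.png

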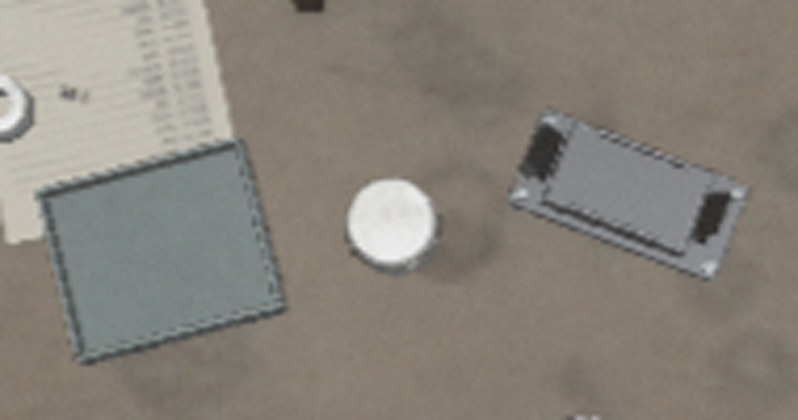

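View pics/c3.png

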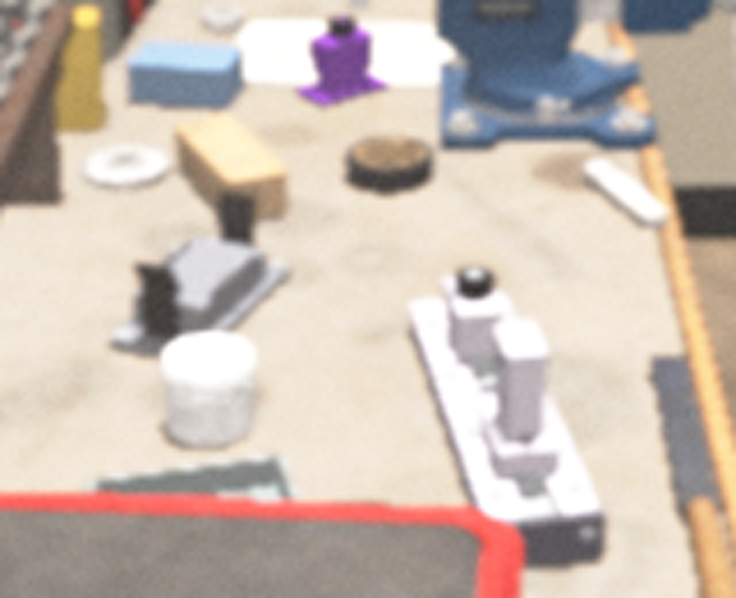

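```bash
cat > h.py <<'E'
import numpy as np, cv2
from scipy.spatial.transform import Rotation as R
from station import env, imaging, job
def p2w(m,uv,z):
    uv=np.atleast_2d(uv).astype(float)
    d=np.c_[(uv[:,0]-m['cx'])/m['fx'],(uv[:,1]-m['cy'])/m['fy'],np.ones(len(uv))]
    d=R.from_quat(m['attitude']).apply(d); z=np.broadcast_to(z,len(uv))
    return m['eye']+d*((z-m['eye'][2])/d[:,2])[:,None]
def w2p(m,P):
    c=R.from_quat(m['attitude']).inv().apply(np.atleast_2d(P)-m['eye'])
    return np.c_[c[:,0]/c[:,2]*m['fx']+m['cx'],c[:,1]/c[:,2]*m['fy']+m['cy']]
def move(target,jaw_deg,cur=None):
    """rows: total delta in tool axes from state to target pos, tool down, tool y at jaw_deg in world (mod 180)"""
    s=env.get_state(); r=R.from_quat(s['tool_rot']); p=s['position']
    best=None
    for k in (0,180):
        a=np.radians(jaw_deg+k); y=np.array([np.cos(a),np.sin(a),0]); x=np.array([0,0,-1.])
        T=R.from_matrix(np.c_[x,y,np.cross(x,y)])
        rv=(r.inv()*T).as_rotvec()
        if best is None or np.linalg.norm(rv)<np.linalg.norm(best): best=rv
    d=r.inv().apply(np.asarray(target)-p)
    print("pos",p.round(1),"delta tool",d.round(1),"rotvec",best.round(3),"q6",s['qpos'][5].round(3),"t",s['clock'])
E
python3 - <<'E'
from h import *
m=imaging.camera_model("top")
def c1(*a): return np.array(a)/5.4+[200,225]
def c2(*a): return np.array(a)/4.2+[180,150]
print("closed plate z28", p2w(m,[c1(80,235),c1(97,362)],28).round(1))
print("track R z21", p2w(m,[c1(660,130),c1(683,252)],21).round(1))
print("tall top z90", p2w(m,[c1(190,240),c1(205,292),c1(280,285),c1(270,232)],90).round(1))
print("knob z62", p2w(m,c1(527,209),62).round(1))
print("tray z22", p2w(m,[c2(38,192),c2(240,142),c2(285,310),c2(80,362)],22).round(1))
print("dock base z0?", p2w(m,[c2(548,108),c2(748,190),c2(712,278),c2(512,203)],5).round(1))
print("hooks z61", p2w(m,[c2(543,152),c2(711,217)],58).round(1))
print("piston", p2w(m,c2(390,222),48).round(1))
E
```

```text
closed plate z28 [[464.9  93.8  28. ]
 [405.9  85.9  28. ]]
track R z21 [[ 509.1 -176.7   21. ]
 [ 451.8 -186.3   21. ]]
tall top z90 [[458.1  32.9  90. ]
 [434.9  26.3  90. ]
 [437.3  -7.   90. ]
 [460.9  -2.7  90. ]]
knob z62 [[ 470.7 -115.9   62. ]]
tray z22 [[652.7 160.9  22. ]
 [681.   37.7  22. ]
 [577.2  10.9  22. ]
 [548.  135.   22. ]]
dock base z0? [[ 701.8 -150.     5. ]
 [ 648.  -271.9    5. ]
 [ 593.9 -248.5    5. ]
 [ 642.9 -126.8    5. ]]
hooks z61 [[ 663.7 -147.7   58. ]
 [ 622.6 -246.3   58. ]]
piston [[625.3 -55.6  48. ]]
```

Run:
```python
from h import *
move([480,300,260],9.4)
s=env.get_state()
r=R.from_quat(s['tool_rot']);print(r.as_matrix().round(2))
m=imaging.camera_model("wrist");print(m, "cam in tool",r.inv().apply(m['eye']-s['position']), r.inv().apply(R.from_quat(m['attitude']).as_matrix().T).T.round(3))
```

```text
pos [158.  604.5 230.8] delta tool [ -29.  -213.1  388.5] rotvec [1.151e+00 1.000e-03 1.000e-03] q6 -0.106 t 0.1
[[-0.    0.25  0.97]
 [-0.    0.97 -0.25]
 [-1.   -0.   -0.  ]]
{'fx': 432.8907519066116, 'fy': 432.8907519066116, 'cx': 316.0429723259279, 'cy': 245.43036849786677, 'eye': array([ 85.69484735, 623.75556523, 373.92590666]), 'attitude': array([0.78240328, 0.60441737, 0.0912738 , 0.11913789])} cam in tool [-143.13601836    0.20153241  -74.88392055] [[ 0.    -0.297  0.955]
 [ 1.     0.    -0.   ]
 [-0.     0.955  0.297]]
```

>>> servo_tool(deltas=[1, -3.6, -26.6, 48.6, 0, 0, 0, 1, -3.6, -26.6, 48.6, 0, 0, 0, 1, -3.6, -26.6, 48.6, 0, 0, 0, 1, -3.6, -26.6, 48.6, 0, 0, 0, 1, -3.6, -26.6, 48.6, 0, 0, 0, 1, -3.6, -26.6, 48.6, 0, 0, 0, 1, -3.6, -26.6, 48.6, 0, 0, 0, 1, -3.6, -26.6, 48.6, 0, 0, 0, 1, 0, 0, 0, 0.1644, 0, 0, 1, 0, 0, 0, 0.1644, 0, 0, 1, 0, 0, 0, 0.1644, 0, 0, 1, 0, 0, 0, 0.1644, 0, 0, 1, 0, 0, 0, 0.1644, 0, 0, 1, 0, 0, 0, 0.1644, 0, 0, 1, 0, 0, 0, 0.1644, 0, 0])

```text
clock: 1.98
position: [480.3, 300.4, 259.8]
tool_rot: [0.459, 0.538, -0.459, 0.538]
contact_force: [-0.6, 0.1, -1.0]
width: 1.002
```

Run:
```python
from h import *
move([461,-66,220],9.4)
```

```text
pos [480.3 300.4 259.8] delta tool [ 39.9 -76.9 358.7] rotvec [-0.005  0.     0.001] q6 0.283 t 1.975
```

>>> servo_tool(deltas=[1, 5.7, -11, 51.3, 0, 0, 0, 1, 5.7, -11, 51.3, 0, 0, 0, 1, 5.7, -11, 51.3, 0, 0, 0, 1, 5.7, -11, 51.3, 0, 0, 0, 1, 5.7, -11, 51.3, 0, 0, 0, 1, 5.7, -11, 51.3, 0, 0, 0, 1, 5.7, -11, 51.3, 0, 0, 0, 1, 0, 0, 0, 0, 0, 0])

```text
clock: 2.98
position: [462.8, -69.1, 219.6]
tool_rot: [0.458, 0.539, -0.459, 0.538]
contact_force: [-0.0, 0.3, 0.8]
width: 1.001
```

```bash
cat > snap.py <<'E'
import sys,pickle
from h import *
n=sys.argv[1]
s=env.get_state(); m=imaging.camera_model("wrist"); im=imaging.camera("wrist")
cv2.imwrite(f"pics/{n}.png",im[:,:,::-1]); pickle.dump((m,s),open(f"pics/{n}.pkl","wb"))
print(s['position'].round(1), np.degrees(R.from_quat(s['tool_rot']).as_euler('zyx')).round(2), s['clock'],s['contact_force'].round(1))
E
python3 snap.py w1
```

```text
[462.8 -69.1 219.6] [-90.05   9.16  90.02] 2.975 [-0.   0.3  0.8]
```

View pics/w1.png

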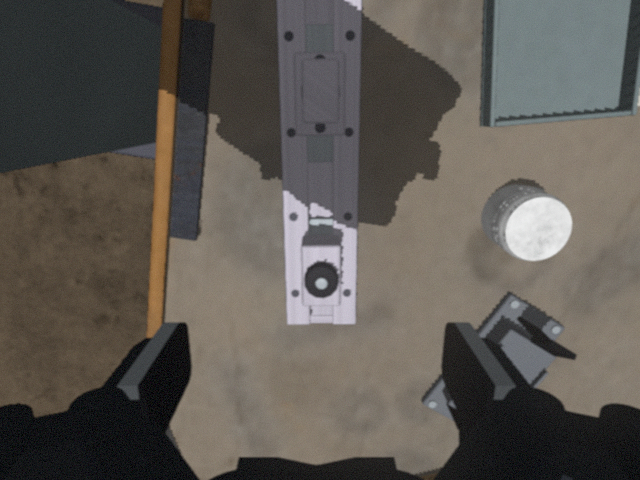

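Run:
```python
import cv2
im=cv2.imread("pics/w1.png")
cv2.imwrite("pics/w1a.png",cv2.resize(im[190:340,260:390],None,fx=4,fy=4,interpolation=cv2.INTER_CUBIC))
cv2.imwrite("pics/w1b.png",cv2.resize(cv2.convertScaleAbs(im[0:150,250:390],alpha=1.7),None,fx=4,fy=4,interpolation=cv2.INTER_CUBIC))
```

```text
(no output)
```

View pics/w1a.png

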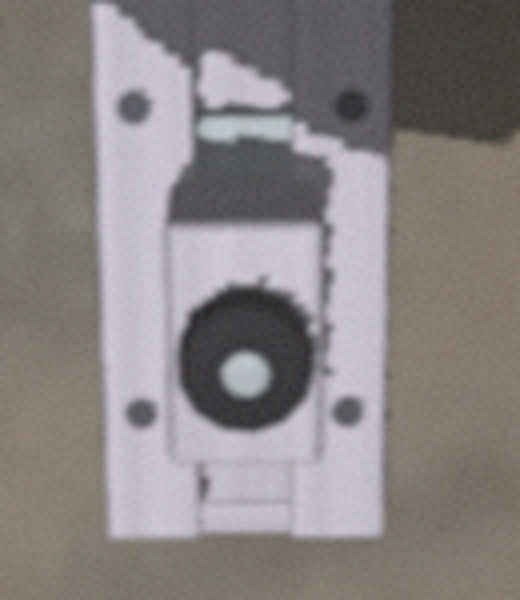

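View pics/w1b.png

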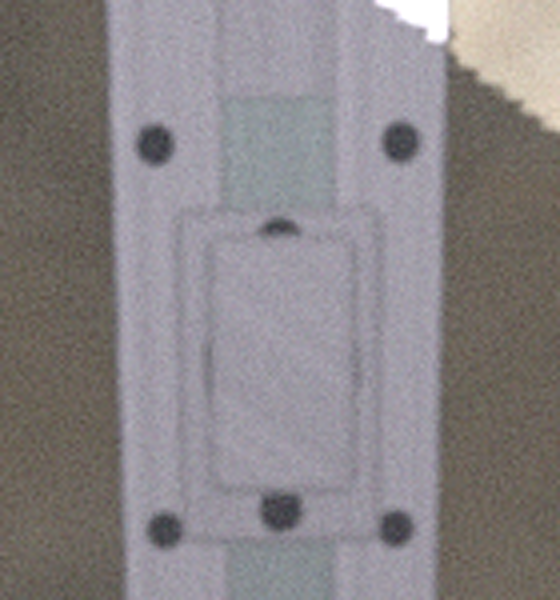

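Run:
```python
from h import *
import pickle
m,s=pickle.load(open("pics/w1.pkl","rb"))
A=lambda *a:np.array(a)/4+[260,190]
B=lambda *a:np.array(a)/4+[250,0]
def pr(n,x,z):
    w=p2w(m,x,z);print(n,w.round(1).tolist(),'mean',w.mean(0).round(1))
    return w
w=pr("trackR z21",[A(108,537),A(384,537)],21)
pr("track edges top z21",[B(107,0),B(448,0)],21)
pr("track edges mid",[A(95,100),A(392,150)],21)
pr("holes R pair",[A(141,412),A(348,410)],21)
pr("holes mid2",[A(134,105),A(351,105)],21)
pr("holes 3",[B(165,528),B(397,528)],21)
h=pr("holes 4",[B(155,144),B(400,141)],21)
pr("knob z66.5",[A(246,358)],66.5)
pr("low block z54.5",[A(168,222),A(322,222),A(320,462),A(172,462)],54.5)
pr("tall top z94",[B(205,232),B(355,232),B(355,490),B(212,490)],94)
pr("tall blk z40.5",[B(178,208),B(383,208),B(380,545),B(187,540)],40.5)
h1=p2w(m,[A(141,412),A(348,410)],21).mean(0);h4=p2w(m,[B(155,144),B(400,141)],21).mean(0)
d=h4-h1;print(np.degrees(np.arctan2(d[1],d[0])),np.linalg.norm(d))
```

```text
trackR z21 [[454.8, -174.7, 21.0], [514.5, -165.0, 21.0]] mean [ 484.7 -169.9   21. ]
track edges top z21 [[412.3, 74.8, 21.0], [471.5, 84.3, 21.0]] mean [441.9  79.5  21. ]
track edges mid [[438.5, -77.9, 21.0], [499.8, -78.6, 21.0]] mean [469.1 -78.3  21. ]
holes R pair [[457.6, -144.2, 21.0], [501.3, -136.6, 21.0]] mean [ 479.5 -140.4   21. ]
holes mid2 [[446.4, -77.7, 21.0], [489.8, -70.7, 21.0]] mean [468.1 -74.2  21. ]
holes 3 [[435.2, -12.6, 21.0], [479.0, -5.5, 21.0]] mean [457.1  -9.   21. ]
holes 4 [[423.9, 53.3, 21.0], [467.3, 60.8, 21.0]] mean [445.6  57.   21. ]
knob z66.5 [[474.3, -110.5, 66.5]] mean [ 474.3 -110.5   66.5]
low block z54.5 [[456.5, -90.6, 54.5], [484.8, -86.1, 54.5], [493.0, -134.3, 54.5], [464.6, -138.9, 54.5]] mean [ 474.7 -112.5   54.5]
tall top z94 [[438.6, 32.9, 94.0], [459.8, 36.3, 94.0], [466.0, 1.3, 94.0], [444.9, -2.1, 94.0]] mean [452.3  17.1  94. ]
tall blk z40.5 [[430.8, 41.3, 40.5], [465.4, 46.9, 40.5], [474.9, -8.3, 40.5], [440.4, -13.0, 40.5]] mean [452.9  16.7  40.5]
99.737178208616 200.2995396982507
```

Run:
```python
from h import *
move([474.5,-112,29],9.7)
```

```text
pos [462.9 -67.5 219.9] delta tool [190.8   4.5  45.8] rotvec [-0.008 -0.001  0.001] q6 -0.448 t 3.025
```

>>> servo_tool(deltas=[1, 0, 4.5, 45.5, -0.008, 0, 0, 1, 48, 0, 0, 0, 0, 0, 1, 48, 0, 0, 0, 0, 0, 1, 48, 0, 0, 0, 0, 0, 1, 30, 0, 0, 0, 0, 0, 1, 10, 0, 0, 0, 0, 0, 1, 5, 0, 0, 0, 0, 0, 1, 0, 0, 0, 0, 0, 0])

```text
clock: 4.03
position: [475.5, -110.4, 31.9]
tool_rot: [0.455, 0.541, -0.455, 0.542]
contact_force: [-0.0, -1.3, -0.7]
width: 0.996
```

```bash
python3 snap.py w2;python3 -c "
from h import *
move([474.5,-112,29],9.7)"
```

```text
[ 475.5 -110.4   31.9] [-89.94   9.89  89.97] 4.025 [-0.  -1.3 -0.7]
pos [ 475.5 -110.5   32.1] delta tool [ 3.1 -1.3  1.3] rotvec [ 0.003  0.001 -0.001] q6 -0.536 t 4.075
```

View pics/w2.png

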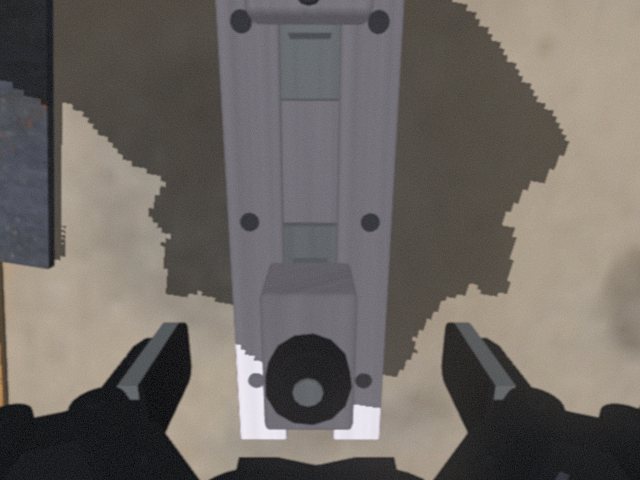

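>>> servo_tool(deltas=[1, 3, -1.5, 1, 0, 0, 0, 0, 0, 0, 0, 0, 0, 0, 0, 0, 0, 0, 0, 0, 0, 0, 0, 0, 0, 0, 0, 0, 0, 0, 0, 0, 0, 0, 0, 0, 0, 0, 0, 0, 0, 0, 0, 0, 0, 0, 0, 0, 0], newtons=50)

```text
clock: 4.95
position: [473.8, -111.8, 28.4]
tool_rot: [0.455, 0.541, -0.455, 0.541]
contact_force: [-0.6, -0.2, 5.7]
width: 0.339
```

>>> servo_tool(deltas=[0, 0, 0, 6, 0, 0, 0, 0, 0, 0, 12, 0, 0, 0, 0, 0, 0, 12, 0, 0, 0, 0, 0, 0, 12, 0, 0, 0, 0, 0, 0, 12, 0, 0, 0, 0, 0, 0, 6, 0, 0, 0])

```text
clock: 5.7
position: [483.8, -170.8, 28.3]
tool_rot: [0.455, 0.541, -0.455, 0.541]
contact_force: [-0.9, 5.8, 7.5]
width: 0.34
```

```bash
python3 snap.py w3
```

```text
[ 483.8 -170.8   28.3] [-90.03   9.84  90.05] 5.7 [-0.9  5.8  7.5]
```

View pics/w3.png

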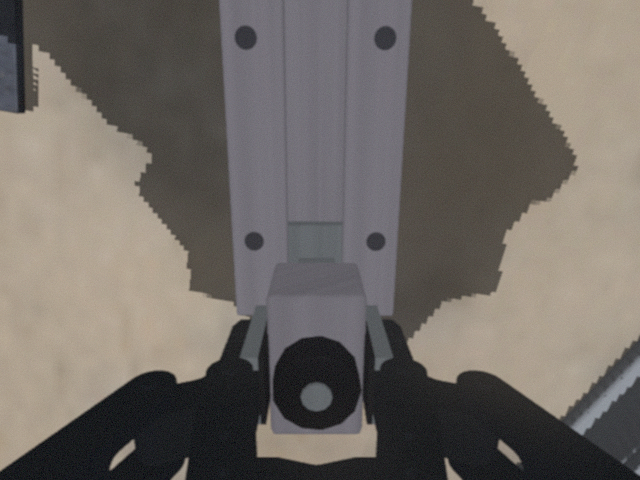

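>>> servo_tool(deltas=[0, 0, 0, 12, 0, 0, 0, 0, 0, 0, 12, 0, 0, 0, 0, 0, 0, 12, 0, 0, 0, 0, 0, 0, 12, 0, 0, 0, 0, 0, 0, 4, 0, 0, 0, 0, 0, 0, 0, 0, 0, 0])

```text
clock: 6.5
position: [492.8, -222.4, 28.0]
tool_rot: [0.455, 0.541, -0.455, 0.541]
contact_force: [-0.5, -0.4, -3.2]
width: 0.339
```

```bash
python3 snap.py w4; python3 -c "
from h import *
im=cv2.imread('pics/w4.png'); m=imaging.camera_model('top');
t=imaging.camera('top')[:,:,::-1];cv2.imwrite('pics/t4.png',cv2.resize(t[140:310,180:430],None,fx=3.2,fy=3.2))"
```

```text
[ 492.8 -222.4   28. ] [-90.01   9.84  90.01] 6.5 [-0.5 -0.4 -3.2]
```

View pics/w4.png

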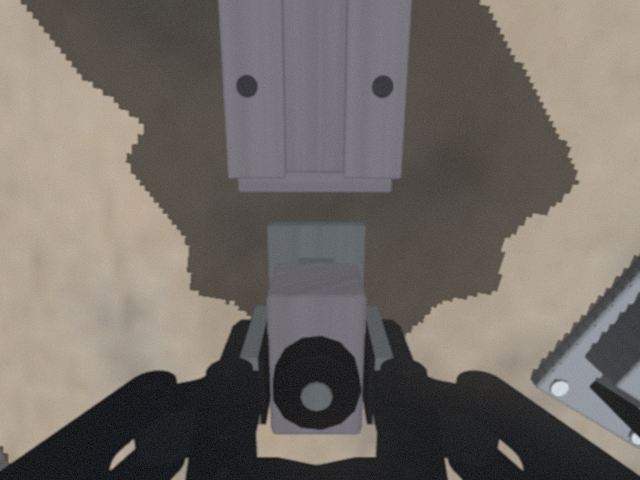

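View pics/t4.png

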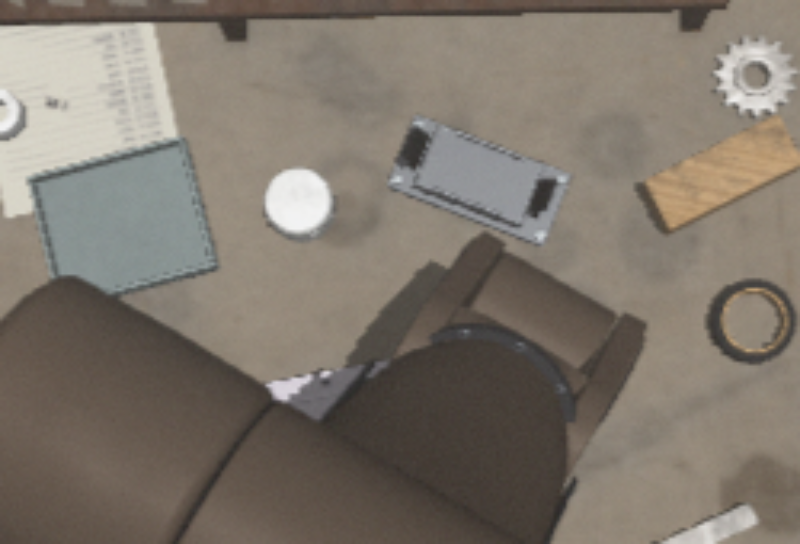

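Run:
```python
from h import *
move([616,87,190],13)
import pickle
m,s=pickle.load(open("pics/w1.pkl","rb"))
print(p2w(m,[(482,125),(635,112)],22).round(1))
```

```text
pos [ 492.8 -221.9   28.1] delta tool [-161.9  174.3 -283.3] rotvec [-0.055 -0.     0.   ] q6 -0.718 t 6.6
[[577.4  15.7  22. ]
 [688.3  43.1  22. ]]
```

>>> servo_tool(deltas=[0, -20, 0, 0, 0, 0, 0, 0, -45, 0, 0, 0, 0, 0, 0, -50, 0, 0, 0, 0, 0, 0, -47, 0, 0, 0, 0, 0, 0, 0, 25, -41, 0, 0, 0, 0, 0, 25, -41, 0, 0, 0, 0, 0, 25, -41, 0, 0, 0, 0, 0, 25, -41, 0, 0, 0, 0, 0, 25, -41, 0, 0, 0, 0, 0, 25, -41, 0, 0, 0, 0, 0, 24, -39, 0, 0, 0, 0, 0, 0, 0, -0.055, 0, 0, 0, 0, 0, 0, 0, 0, 0])

```text
clock: 8.22
position: [615.1, 89.2, 189.9]
tool_rot: [0.44, 0.554, -0.44, 0.553]
contact_force: [0.5, -0.5, -2.0]
width: 0.341
```

```bash
python3 snap.py w5;python3 -c "
from h import *
move([615,90,29.5],13)"
```

```text
[615.1  89.2 189.9] [-90.05  13.07  90.01] 8.225 [ 0.5 -0.5 -2. ]
pos [615.1  88.7 190. ] delta tool [160.5   0.3  -1.3] rotvec [-0.    -0.     0.001] q6 -0.19 t 8.275
```

View pics/w5.png

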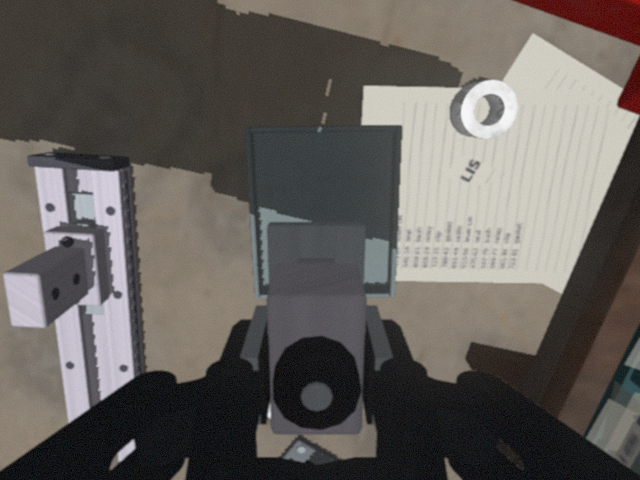

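Run:
```python
from h import *
import pickle
m,s=pickle.load(open("pics/w5.pkl","rb"))
w=p2w(m,[(247,129),(402,126),(395,297),(254,298)],22);print(w.round(1),w.mean(0))
e=w[0]-w[3]; print(np.degrees(np.arctan2(e[1],e[0])));e=w[1]-w[2]; print(np.degrees(np.arctan2(e[1],e[0])))
move(list(w.mean(0)[:2])+[30],13)
```

```text
[[554.8 140.4  22. ]
 [659.  166.7  22. ]
 [690.3  41.7  22. ]
 [583.1  15.8  22. ]] [621.78487007  91.13250903  22.        ]
102.83572721815491
104.03912204865503
pos [615.1  88.7 190. ] delta tool [160.    7.2  -0.9] rotvec [-0.    -0.     0.001] q6 -0.19 t 8.275
```

>>> servo_tool(deltas=[0, 40, 6, 0, 0, 0, 0, 0, 48, 0, 0, 0, 0, 0, 0, 40, 0, 0, 0, 0, 0, 0, 20, 0, 0, 0, 0, 0, 0, 8, 0, 0, 0, 0, 0, 0, 3, 0, 0, 0, 0, 0, 0, 0, 0, 0, 0, 0, 0, 0, 0, 0, 0, 0, 0, 0])

```text
clock: 9.28
position: [621.7, 89.8, 32.1]
tool_rot: [0.44, 0.553, -0.44, 0.554]
contact_force: [0.5, -0.7, -0.9]
width: 0.343
```

>>> servo_tool(deltas=[0, 1.5, 0, 0, 0, 0, 0, 0, 1, 0, 0, 0, 0, 0, 0, 0.5, 0, 0, 0, 0, 0, 0, 0, 0, 0, 0, 0, 0])

```text
clock: 9.78
position: [621.4, 89.8, 28.5]
tool_rot: [0.44, 0.553, -0.44, 0.553]
contact_force: [-1.2, -0.3, 2.8]
width: 0.34
```

>>> servo_tool(deltas=[0.65, -0.5, 0, 0, 0, 0, 0, 0.65, 0, 0, 0, 0, 0, 0, 0.65, 0, 0, 0, 0, 0, 0, 0.65, -15, 0, 0, 0, 0, 0, 0.65, -35, 0, 0, 0, 0, 0, 0.65, -50, 0, 0, 0, 0, 0, 1, -50, 0, 0, 0, 0, 0, 1, -20, 0, 0, 0, 0, 0, 1, 0, 0, -40, 0, 0, 0, 1, 0, 0, 0, 0, 0, 0])

```text
clock: 11.02
position: [611.8, 130.5, 200.1]
tool_rot: [0.44, 0.554, -0.439, 0.554]
contact_force: [-0.8, -0.8, 0.9]
width: 1.003
```

```bash
python3 snap.py w6; python3 -c "
from h import *
move([452.5,17,55],9.7);move([452.5,17,200],9.7)"
```

```text
[611.8 130.5 200.1] [-89.92  13.14  90.01] 11.025 [-0.8 -0.8  0.9]
pos [612.1 129.5 199.7] delta tool [ 144.6 -181.1   73.4] rotvec [ 0.06   0.    -0.001] q6 -0.126 t 11.075
pos [612.1 129.5 199.7] delta tool [  -0.4 -180.9   73.4] rotvec [ 0.06   0.    -0.001] q6 -0.126 t 11.075
```

View pics/w6.png

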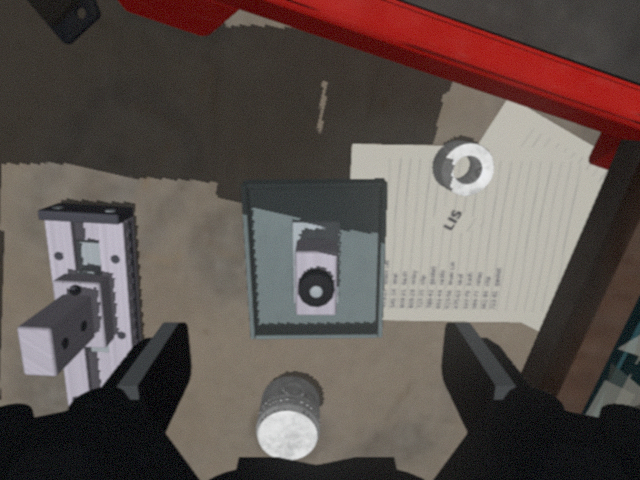

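>>> servo_tool(deltas=[1, 0, -45, 18, 0, 0, 0, 1, 0, -45, 18, 0, 0, 0, 1, 0, -45, 18, 0, 0, 0, 1, 0, -45, 18, 0, 0, 0, 1, 0, -1, 1, 0.06, 0, 0, 1, 0, 0, 0, 0, 0, 0, 1, 45, 0, 0, 0, 0, 0, 1, 45, 0, 0, 0, 0, 0, 1, 35, 0, 0, 0, 0, 0, 1, 15, 0, 0, 0, 0, 0, 1, 8, 0, 0, 0, 0, 0, 1, 0, 0, 0, 0, 0, 0])

```text
clock: 12.58
position: [452.7, 16.9, 50.5]
tool_rot: [0.456, 0.54, -0.456, 0.54]
contact_force: [0.4, 0.7, 0.3]
width: 1.001
```

```bash
python3 snap.py w7; python3 -c "
from h import *
move([451.5,17,48],9.7)"
```

```text
[452.7  16.9  50.5] [-90.02   9.63  90.01] 12.575 [0.4 0.7 0.3]
pos [452.8  16.9  51. ] delta tool [ 3.  -1.3 -0.3] rotvec [-0.002  0.    -0.   ] q6 -0.277 t 12.625
```

View pics/w7.png

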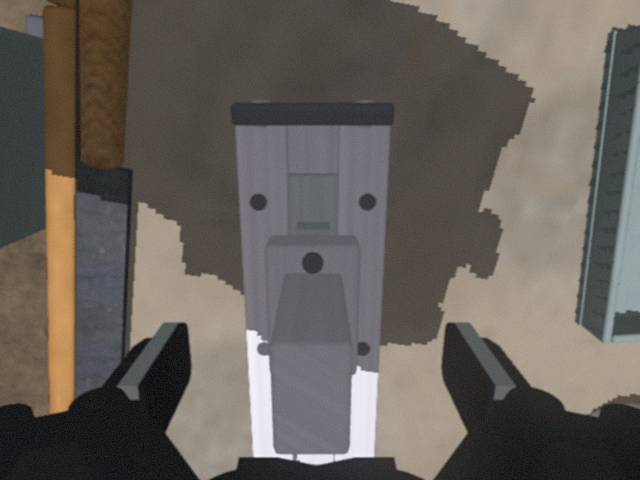

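Run:
```python
from h import *
import pickle
m,s=pickle.load(open("pics/w7.pkl","rb"))
w=p2w(m,[(278,275),(342,275),(350,452),(272,452)],[94,94,94,94]);print(w.round(1))
print(p2w(m,[(310,452)],94), w2p(m,[np.r_[s['position'][:2],94]]))
# block top edges, far edge
print(p2w(m,[(268,246),(358,246)],40.5))
```

```text
[[438.2  52.   94. ]
 [453.7  54.6  94. ]
 [465.9   2.3  94. ]
 [444.1  -1.4  94. ]]
[[4.54734121e+02 3.76674408e-01 9.40000000e+01]] [[312.39418133 402.24417239]]
[[431.40049211  41.43888221  40.5       ]
 [464.2914184   47.03221125  40.5       ]]
```

>>> servo_tool(deltas=[1, 3, -0.7, 0, -0.001, 0, 0, 0, 0, 0, 0, 0, 0, 0, 0, 0, 0, 0, 0, 0, 0, 0, 0, 0, 0, 0, 0, 0, 0, 0, 0, 0, 0, 0, 0, 0, 0, 0, 0, 0, 0, 0, 0, 0, 0, 0, 0, 0, 0], newtons=80)

```text
clock: 13.5
position: [451.8, 16.8, 47.9]
tool_rot: [0.456, 0.54, -0.456, 0.54]
contact_force: [-1.0, 0.1, 5.0]
width: 0.245
```

>>> servo_tool(deltas=[0, 0, 0, 8, 0, 0, 0, 0, 0, 0, 15, 0, 0, 0, 0, 0, 0, 15, 0, 0, 0, 0, 0, 0, 15, 0, 0, 0, 0, 0, 0, 8, 0, 0, 0])

```text
clock: 14.12
position: [461.7, -43.4, 47.9]
tool_rot: [0.456, 0.54, -0.456, 0.54]
contact_force: [-0.5, 5.0, 4.0]
width: 0.246
```

>>> servo_tool(deltas=[0, 0, 0, 15, 0, 0, 0, 0, 0, 0, 15, 0, 0, 0, 0, 0, 0, 15, 0, 0, 0, 0, 0, 0, 15, 0, 0, 0, 0, 0, 0, 15, 0, 0, 0, 0, 0, 0, 15, 0, 0, 0, 0, 0, 0, 15, 0, 0, 0, 0, 0, 0, 15, 0, 0, 0, 0, 0, 0, 15, 0, 0, 0, 0, 0, 0, 15, 0, 0, 0, 0, 0, 0, 15, 0, 0, 0, 0, 0, 0, 15, 0, 0, 0, 0, 0, 0, 11, 0, 0, 0, 0, 0, 0, 0, 0, 0, 0])

```text
clock: 15.88
position: [493.9, -232.7, 47.6]
tool_rot: [0.457, 0.54, -0.457, 0.54]
contact_force: [-0.4, -0.2, -0.4]
width: 0.003
```

```bash
python3 snap.py w8
```

```text
[ 493.9 -232.7   47.6] [-89.99   9.55  90.  ] 15.875 [-0.4 -0.2 -0.4]
```

View pics/w8.png

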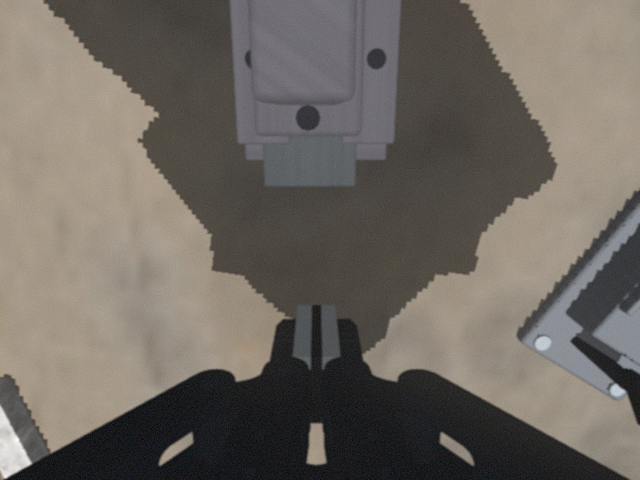

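Run:
```python
from h import *
import pickle
im=cv2.imread("pics/w8.png")
cv2.imwrite("pics/w8a.png",cv2.resize(cv2.convertScaleAbs(im[0:200,215:415],alpha=1.6),None,fx=3.9,fy=2.95,interpolation=cv2.INTER_CUBIC))
m,s=pickle.load(open("pics/w8.pkl","rb"))
print(p2w(m,[(264,186),(356,186)],11).round(1))
print(p2w(m,[(255,136),(361,134)],40.5).round(1))
print(p2w(m,[(250,101),(356,101)],94).round(1))
print("track end",p2w(m,[(237,143),(394,143)],21).round(1))
```

```text
[[ 465.9 -191.1   11. ]
 [ 503.7 -184.8   11. ]]
[[ 463.3 -169.4   40.5]
 [ 498.4 -162.8   40.5]]
[[ 468.1 -158.3   94. ]
 [ 490.3 -154.6   94. ]]
track end [[ 454.4 -174.6   21. ]
 [ 513.6 -164.6   21. ]]
```

View pics/w8a.png

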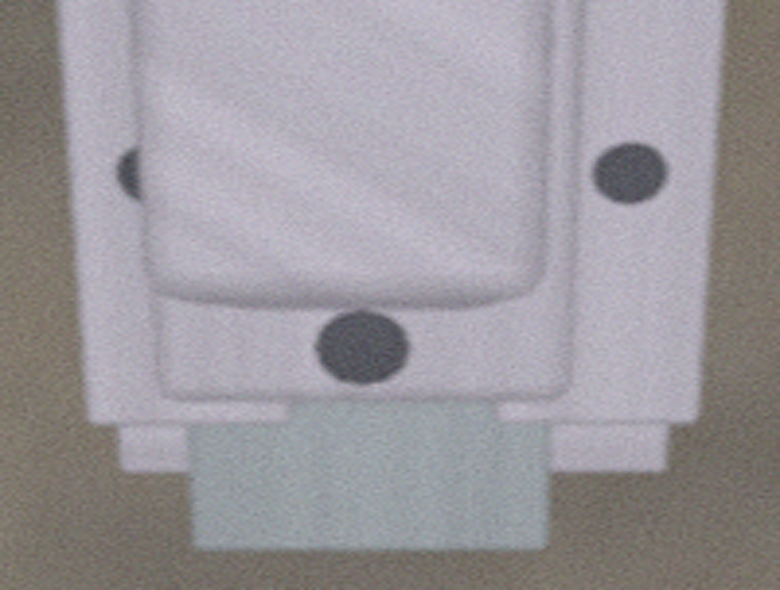

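Run:
```python
from h import *
move([477.6,-138.5,125],9.74)
```

```text
pos [ 493.7 -232.1   47.6] delta tool [-77.4  -0.3 -95. ] rotvec [-0.003 -0.     0.   ] q6 -0.728 t 15.925
```

>>> servo_tool(deltas=[1, -40, 0, 0, 0, 0, 0, 1, -38, 0, 0, -0.003, 0, 0, 1, 0, 0, -47, 0, 0, 0, 1, 0, 0, -48, 0, 0, 0, 1, 0, 0, 0, 0, 0, 0, 1, 0, 0, 0, 0, 0, 0, 1, 40, 0, 0, 0, 0, 0, 1, 35, 0, 0, 0, 0, 0, 1, 0, 0, 0, 0, 0, 0])

```text
clock: 17.05
position: [477.0, -138.6, 48.9]
tool_rot: [0.455, 0.542, -0.456, 0.539]
contact_force: [0.5, 0.6, -0.5]
width: 1.0
```

```bash
python3 snap.py w9; python3 -c "
from h import *
move([477.6,-138.5,28],9.74)"
```

```text
[ 477.  -138.6   48.9] [-90.22   9.74  90.13] 17.05 [ 0.5  0.6 -0.5]
pos [ 477.6 -138.7   50.3] delta tool [22.3  0.  -0.2] rotvec [ 0.    -0.001  0.002] q6 -0.586 t 17.1
```

View pics/w9.png

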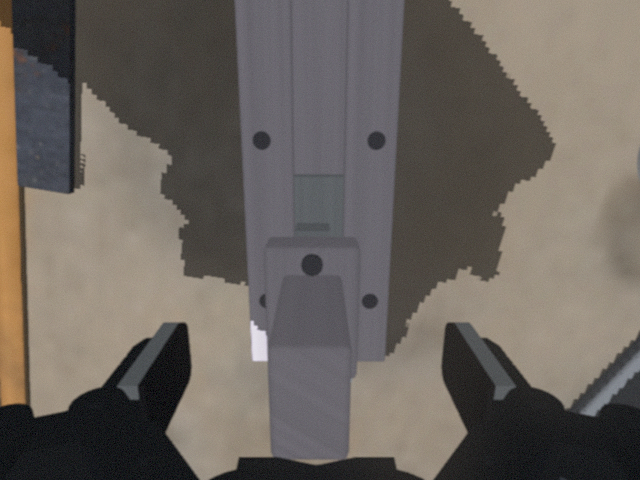

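>>> servo_tool(deltas=[1, 12, 0, 0, 0, 0, 0, 1, 8, 0, 0, 0, 0, 0, 1, 1, 0, 0, 0, 0, 0, 1, 0, 0, 0, 0, 0, 0, 0, 0, 0, 0, 0, 0, 0, 0, 0, 0, 0, 0, 0, 0, 0, 0, 0, 0, 0, 0, 0, 0, 0, 0, 0, 0, 0, 0, 0, 0, 0, 0, 0, 0, 0], newtons=80)

```text
clock: 18.23
position: [477.6, -138.0, 30.2]
tool_rot: [0.455, 0.541, -0.455, 0.541]
contact_force: [-2.8, 0.4, 9.9]
width: 0.393
```

>>> servo_tool(deltas=[0, 0, 0, 6, 0, 0, 0, 0, 0, 0, 8, 0, 0, 0, 0, 0, 0, 8, 0, 0, 0])

```text
clock: 18.6
position: [481.0, -158.8, 30.3]
tool_rot: [0.456, 0.542, -0.455, 0.54]
contact_force: [-0.5, 5.1, 5.5]
width: 0.396
```

```bash
python3 snap.py w10
```

```text
[ 481.  -158.8   30.3] [-90.06   9.82  90.09] 18.6 [-0.5  5.1  5.5]
```

View pics/w10.png

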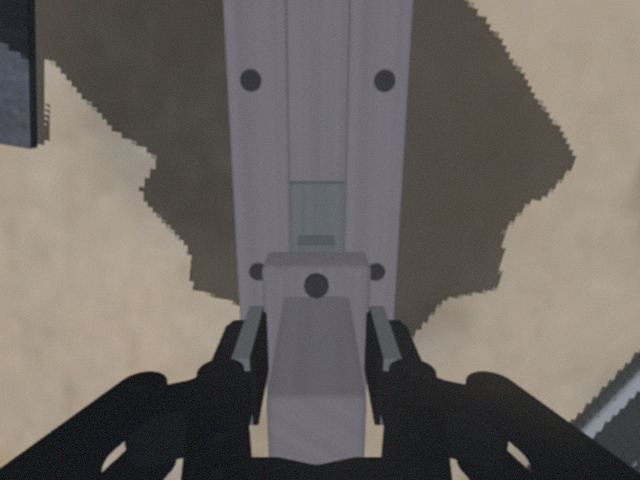

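>>> servo_tool(deltas=[0, 0, 0, 10, 0, 0, 0, 0, 0, 0, 10, 0, 0, 0, 0, 0, 0, 10, 0, 0, 0])

```text
clock: 19.02
position: [486.4, -189.0, 29.9]
tool_rot: [0.455, 0.541, -0.455, 0.541]
contact_force: [-1.5, 4.3, 4.6]
width: 0.394
```

>>> servo_tool(deltas=[0, 0, 0, 10, 0, 0, 0, 0, 0, 0, 10, 0, 0, 0, 0, 0, 0, 10, 0, 0, 0])

```text
clock: 19.4
position: [491.8, -219.6, 29.6]
tool_rot: [0.455, 0.541, -0.455, 0.541]
contact_force: [0.3, 1.5, -1.2]
width: 0.393
```

>>> servo_tool(deltas=[0, 0, 0, 10, 0, 0, 0, 0, 0, 0, 4, 0, 0, 0, 0, 0, 0, 0, 0, 0, 0])

```text
clock: 19.77
position: [494.1, -233.0, 29.5]
tool_rot: [0.456, 0.541, -0.456, 0.541]
contact_force: [-0.4, -0.8, -1.8]
width: 0.388
```

```bash
python3 snap.py w11
```

```text
[ 494.1 -233.    29.5] [-90.     9.78  90.  ] 19.775 [-0.4 -0.8 -1.8]
```

View pics/w11.png

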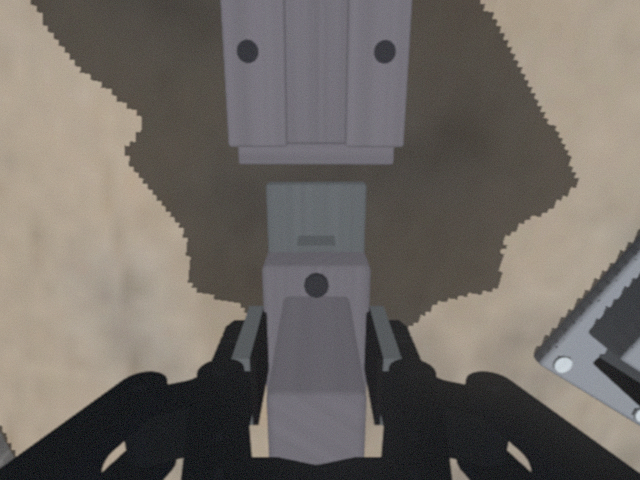

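>>> servo_tool(deltas=[0, 1.5, 0, 0, 0, 0, 0, 0, 1.5, 0, 0, 0, 0, 0, 0, 0, 0, 0, 0, 0, 0])

```text
clock: 20.2
position: [494.1, -232.4, 26.5]
tool_rot: [0.455, 0.541, -0.455, 0.541]
contact_force: [-0.6, 0.4, -1.8]
width: 0.391
```

>>> servo_tool(deltas=[0.7, 0, 0, 0, 0, 0, 0, 0.7, 0, 0, 0, 0, 0, 0, 0.7, 0, 0, 0, 0, 0, 0, 0.7, -12, 0, 0, 0, 0, 0, 0.7, 0, 0, 0, 0, 0, 0, 0, 0, 0, 0, 0, 0, 0, 0, 0, 0, 0, 0, 0, 0, 0, 0, 0, 0, 0, 0, 0, 0, 0, 0, 0, 0, 0, 0], newtons=100)

```text
clock: 21.32
position: [494.2, -232.7, 38.8]
tool_rot: [0.455, 0.541, -0.455, 0.541]
contact_force: [-0.8, 1.9, 5.5]
width: 0.246
```

```bash
python3 snap.py w12
```

```text
[ 494.2 -232.7   38.8] [-89.99   9.81  90.  ] 21.325 [-0.8  1.9  5.5]
```

View pics/w12.png

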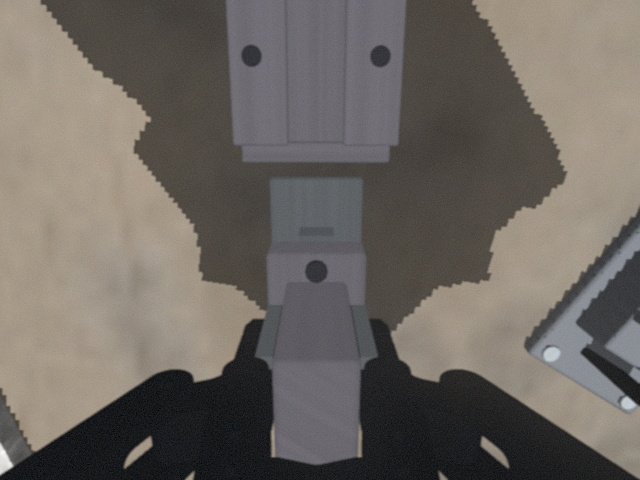

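>>> servo_tool(deltas=[0, -10, 0, 0, 0, 0, 0, 0, -30, 0, 0, 0, 0, 0, 0, -45, 0, 0, 0, 0, 0, 0, -45, 0, 0, 0, 0, 0, 0, 0, 0, 0, 0.14, 0, 0, 0, 0, 0, 0, 0.14, 0, 0, 0, 0, 0, 0, 0.14, 0, 0, 0, 0, 0, 0, 0.145, 0, 0, 0, 0, 0, 0, 0, 0, 0])

```text
clock: 22.5
position: [493.9, -232.6, 168.8]
tool_rot: [-0.588, -0.393, 0.588, -0.393]
contact_force: [0.1, -0.1, -3.3]
width: 0.245
```

```bash
python3 -c "
from h import *
move([607,-285,170],-22.6)"
```

```text
pos [ 493.9 -232.6  168.8] delta tool [ -1.3 124.5   5.1] rotvec [ 0.002 -0.     0.   ] q6 -0.168 t 22.5
```

>>> servo_tool(deltas=[0, 0, 41, 2, 0, 0, 0, 0, 0, 42, 2, 0, 0, 0, 0, 0, 41, 1, 0, 0, 0, 0, 0, 0, 0, 0, 0, 0, 0, 0, 0, 0, 0, 0, 0])

```text
clock: 23.12
position: [606.1, -284.5, 168.2]
tool_rot: [-0.587, -0.394, 0.588, -0.393]
contact_force: [-0.5, 0.2, -2.5]
width: 0.244
```

```bash
python3 snap.py w13
```

```text
[ 606.1 -284.5  168.2] [-90.08 -22.43  90.01] 23.125 [-0.5  0.2 -2.5]
```

View pics/w13.png

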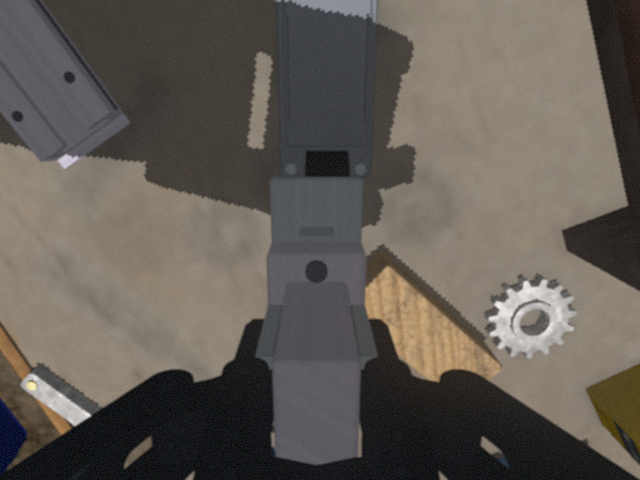

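>>> servo_tool(deltas=[0, -50, 0, 30, 0, 0, 0, 0, -50, 0, 20, 0, 0, 0, 0, 0, 0, 0, 0, 0, 0, 0, 0, 0, 0, 0, 0, 0])

```text
clock: 23.68
position: [586.8, -330.4, 268.1]
tool_rot: [-0.588, -0.393, 0.588, -0.392]
contact_force: [0.4, 0.0, -2.9]
width: 0.246
```

```bash
python3 snap.py w14; python3 -c "
import cv2
im=cv2.imread('pics/w14.png')
cv2.imwrite('pics/w14a.png',cv2.resize(cv2.convertScaleAbs(im[0:200,220:420],alpha=1.7),None,fx=4,fy=3,interpolation=cv2.INTER_CUBIC))"
```

```text
[ 586.8 -330.4  268.1] [-90.05 -22.54  90.03] 23.675 [ 0.4  0.  -2.9]
```

View pics/w14a.png

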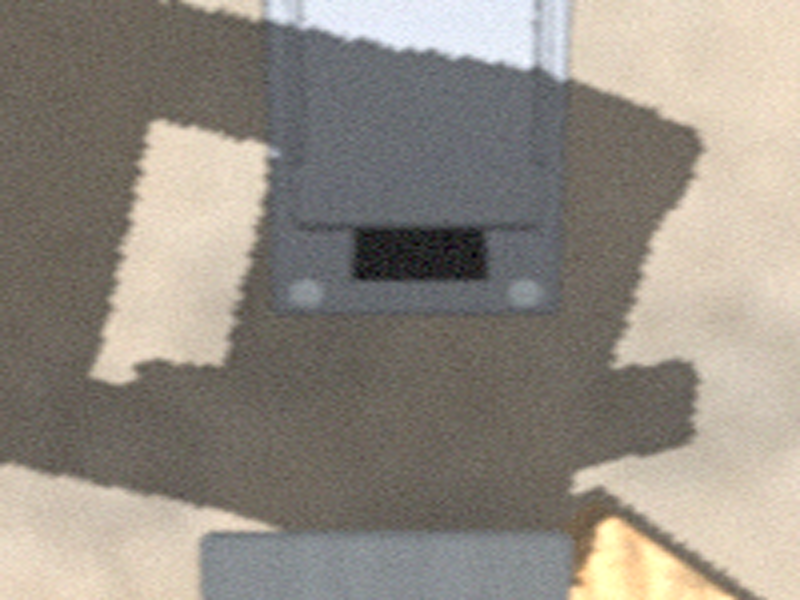

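Run:
```python
from h import *
import pickle
m,s=pickle.load(open("pics/w14.pkl","rb"))
A=lambda *a:np.array(a)/[4,3]+[220,0]
r=R.from_quat(s['tool_rot']);T=s['position']
def pr(n,x,z):
    w=p2w(m,x,z);t=r.inv().apply(w-T);print(n,z,w.round(1)[:,:2].tolist(),'tool yz',t[:,1:].round(1).tolist(),'sep',np.linalg.norm(w[0]-w[-1]).round(1),'mean',t.mean(0)[1:].round(2),w.mean(0)[:2].round(1))
for z in (0,8): pr("base near",[A(275,313),A(558,313)],z)
for z in (0,8): pr("base edge v=130",[A(270,130),A(565,130)],z)
for z in (0,8): pr("base edge v=10",[A(264,10),A(571,10)],z)
for z in (8,): pr("screws",[A(306,293),A(525,293)],z)
for z in (30,): pr("blk near",[A(297,228),A(542,228)],z)
pr("hook top far",[A(355,228),A(487,228)],61)
pr("hook near base",[A(353,278),A(487,278)],8)
pr("rib inner top",[A(301,20),A(533,20)],36)
pr("rib inner 150",[A(301,150),A(535,150)],36)
m,s=pickle.load(open("pics/w13.pkl","rb"))
```

```text
base near 0 [[595.9, -245.7], [654.9, -270.1]] tool yz [[-23.8, -81.7], [40.1, -81.7]] sep 63.9 mean [  8.19 -81.68] [ 625.4 -257.9]
base near 8 [[596.3, -245.9], [654.2, -269.9]] tool yz [[-23.3, -81.6], [39.4, -81.6]] sep 62.7 mean [  8.05 -81.57] [ 625.2 -257.9]
base edge v=130 0 [[615.1, -199.1], [674.2, -223.6]] tool yz [[-23.9, -132.1], [40.1, -132.1]] sep 64.1 mean [   8.11 -132.07] [ 644.6 -211.3]
base edge v=130 8 [[615.1, -200.2], [673.1, -224.3]] tool yz [[-23.4, -131.0], [39.4, -131.0]] sep 62.8 mean [   7.97 -130.98] [ 644.1 -212.3]
base edge v=10 0 [[626.3, -170.2], [686.4, -195.1]] tool yz [[-24.6, -163.1], [40.4, -163.1]] sep 65.0 mean [   7.92 -163.07] [ 656.4 -182.6]
base edge v=10 8 [[626.1, -171.9], [685.0, -196.4]] tool yz [[-24.1, -161.4], [39.7, -161.4]] sep 63.8 mean [   7.79 -161.38] [ 655.6 -184.1]
screws 8 [[604.8, -243.4], [649.4, -261.9]] tool yz [[-16.3, -87.2], [31.9, -87.2]] sep 48.3 mean [  7.79 -87.16] [ 627.1 -252.7]
blk near 30 [[610.5, -228.2], [657.0, -247.5]] tool yz [[-17.0, -103.4], [33.3, -103.4]] sep 50.4 mean [   8.14 -103.43] [ 633.7 -237.8]
hook top far 61 [[621.1, -235.0], [644.1, -244.5]] tool yz [[-4.6, -101.2], [20.3, -101.2]] sep 24.9 mean [   7.84 -101.21] [ 632.6 -239.8]
hook near base 8 [[616.0, -243.6], [643.2, -254.9]] tool yz [[-6.0, -91.3], [23.5, -91.3]] sep 29.4 mean [  8.76 -91.32] [ 629.6 -249.2]
rib inner top 36 [[631.2, -182.9], [672.7, -200.2]] tool yz [[-15.2, -153.2], [29.7, -153.2]] sep 44.9 mean [   7.23 -153.16] [ 651.9 -191.5]
rib inner 150 36 [[619.0, -211.2], [662.0, -229.1]] tool yz [[-15.7, -122.3], [30.9, -122.3]] sep 46.6 mean [   7.61 -122.32] [ 640.5 -220.2]
```

Run:
```python
from h import *
import pickle
im=cv2.imread("pics/w14.png")
cv2.imwrite("pics/w14b.png",cv2.resize(cv2.convertScaleAbs(im[160:310,240:390],alpha=1.6),None,fx=4,fy=4,interpolation=cv2.INTER_CUBIC))
m,s=pickle.load(open("pics/w14.pkl","rb"))
r=R.from_quat(s['tool_rot']);T=s['position']
und=T[2]-38.6
for uv,h in [([(271,178),(363,178)],7),([(268,243),(365,243)],36.5)]:
    w=p2w(m,uv,und+h);print(r.inv().apply(w-T).round(1))
w=np.mean([T],axis=0); print("dock centre world",(T+r.apply([0,8,-149.7])).round(1))
```

```text
[[ 31.6 -17.3 -50.3]
 [ 31.6  19.8 -50.3]]
[[  2.1 -15.9 -31.8]
 [  2.1  18.1 -31.9]]
dock centre world [ 651.5 -195.2  268.1]
```

View pics/w14b.png

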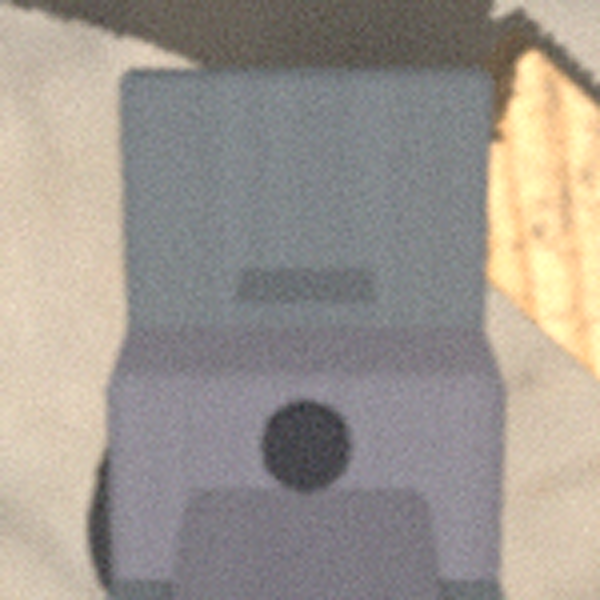

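Run:
```python
from h import *
import pickle
m,s=pickle.load(open("pics/w14.pkl","rb"))
t=s['position']+R.from_quat(s['tool_rot']).apply([0,6.3,-149.4]); print(t)
move([t[0],t[1],118],-22.5)
```

```text
[ 649.85451322 -194.85357825  268.12807086]
pos [ 586.8 -330.2  267.4] delta tool [ 149.5    6.7 -149.1] rotvec [-0.001 -0.001  0.002] q6 -0.218 t 23.725
```

>>> servo_tool(deltas=[0, 0, 2, -50, 0, 0, 0, 0, 0, 2, -50, 0, 0, 0, 0, 0, 2.5, -49, 0, 0, 0, 0, 0, 0, 0, 0, 0, 0, 0, 50, 0, 0, 0, 0, 0, 0, 50, 0, 0, 0, 0, 0, 0, 35, 0, 0, 0, 0, 0, 0, 12, 0, 0, 0, 0, 0, 0, 0, 0, 0, 0, 0, 0])

```text
clock: 24.85
position: [650.5, -196.1, 121.2]
tool_rot: [-0.588, -0.393, 0.588, -0.392]
contact_force: [0.5, -0.7, -1.7]
width: 0.241
```

```bash
python3 snap.py w15
python3 - <<'E'
from h import *
im=imaging.camera("side")[:,:,::-1];cv2.imwrite('pics/s15.png',cv2.resize(im[180:330,240:440],None,fx=4,fy=4,interpolation=cv2.INTER_CUBIC))
move([649.85,-194.85,118],-22.5)
E
```

```text
[ 650.5 -196.1  121.2] [-90.07 -22.57  90.  ] 24.85 [ 0.5 -0.7 -1.7]
pos [ 651.2 -196.3  123. ] delta tool [ 5.  -1.8 -0.8] rotvec [-0.001 -0.    -0.002] q6 0.004 t 24.95
```

View pics/w15.png

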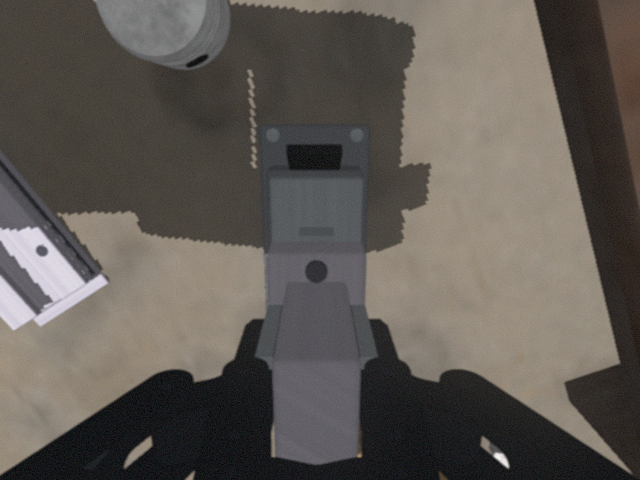

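View pics/s15.png

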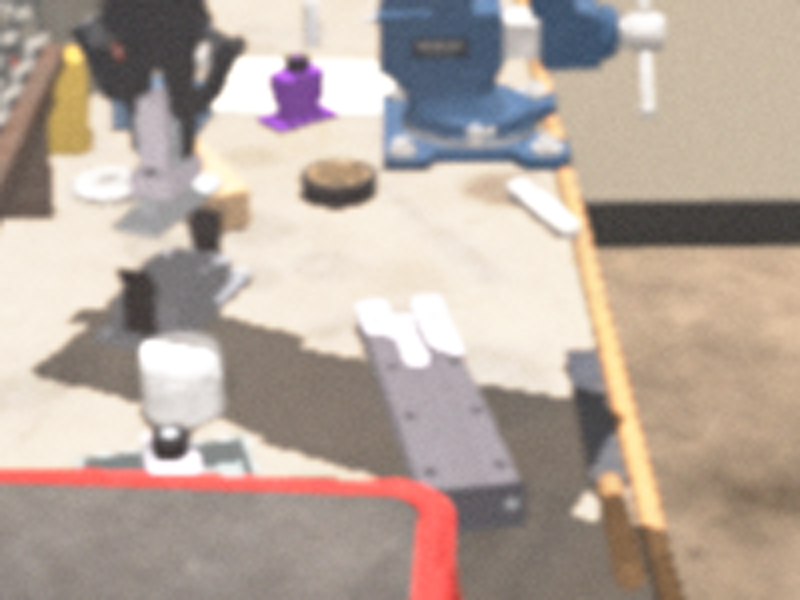

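Run:
```python
from h import *
import pickle
im=cv2.imread("pics/w15.png")
cv2.imwrite("pics/w15a.png",cv2.resize(cv2.convertScaleAbs(im[110:260,240:400],alpha=1.7),None,fx=4.8,fy=4,interpolation=cv2.INTER_CUBIC))
m,s=pickle.load(open("pics/w15.pkl","rb"))
r=R.from_quat(s['tool_rot']);T=s['position'];print(T)
A=lambda *a:np.array(a)/[4.8,4]+[240,110]
def pr(n,x,z):
    t=r.inv().apply(p2w(m,x,z)-T); print(n,z,t[:,1:].round(1).tolist(),t.mean(0)[1:].round(1))
for z in (0,8):pr("base far",[(258,126),(369,126)],z)
pr("screws",[(273,135),(357,135)],8)
pr("hook top",[(287,145),(342,145)],61); pr("hook top",[(287,170),(342,170)],61)
pr("foot",[(270,177),(363,177)],T[2]-31.6)
```

```text
[ 650.4518381  -196.10348185  121.23154154]
base far 0 [[-33.3, -67.6], [32.1, -67.6]] [ -0.6 -67.6]
base far 8 [[-32.2, -67.8], [31.2, -67.9]] [ -0.5 -67.8]
screws 8 [[-23.8, -62.8], [24.5, -62.9]] [  0.3 -62.9]
hook top 61 [[-12.4, -61.2], [12.8, -61.2]] [  0.2 -61.2]
hook top 61 [[-12.6, -49.8], [13.0, -49.8]] [  0.2 -49.8]
foot 89.63154153626996 [[-17.6, -50.7], [19.8, -50.7]] [  1.1 -50.7]
```

View pics/w15a.png

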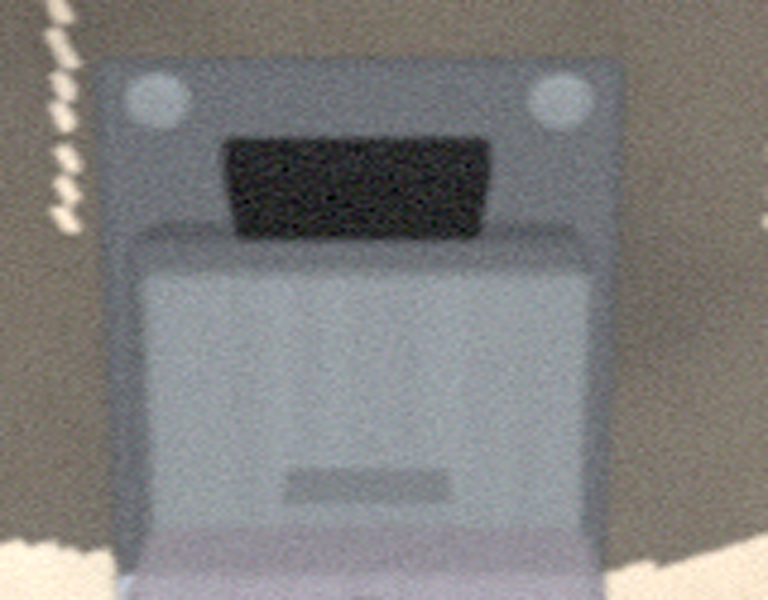

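>>> servo_tool(deltas=[0, 8, -1.8, 1, 0, 0, 0, 0, 6, 0, 0, 0, 0, 0, 0, 4, 0, 0, 0, 0, 0, 0, 0, 0, 0, 0, 0, 0, 0, 0, 0, 0, 0, 0, 0])

```text
clock: 25.58
position: [648.8, -196.2, 103.8]
tool_rot: [0.588, 0.392, -0.588, 0.393]
contact_force: [-0.7, 0.7, -1.5]
width: 0.242
```

```bash
python3 snap.py w16
python3 - <<'E'
from h import *
import pickle
im=cv2.imread("pics/w16.png")
cv2.imwrite("pics/w16a.png",cv2.resize(cv2.convertScaleAbs(im[110:260,240:400],alpha=1.7),None,fx=4.8,fy=4,interpolation=cv2.INTER_CUBIC))
E
```

```text
[ 648.8 -196.2  103.8] [-89.99 -22.56  90.  ] 25.575 [-0.7  0.7 -1.5]
```

View pics/w16a.png

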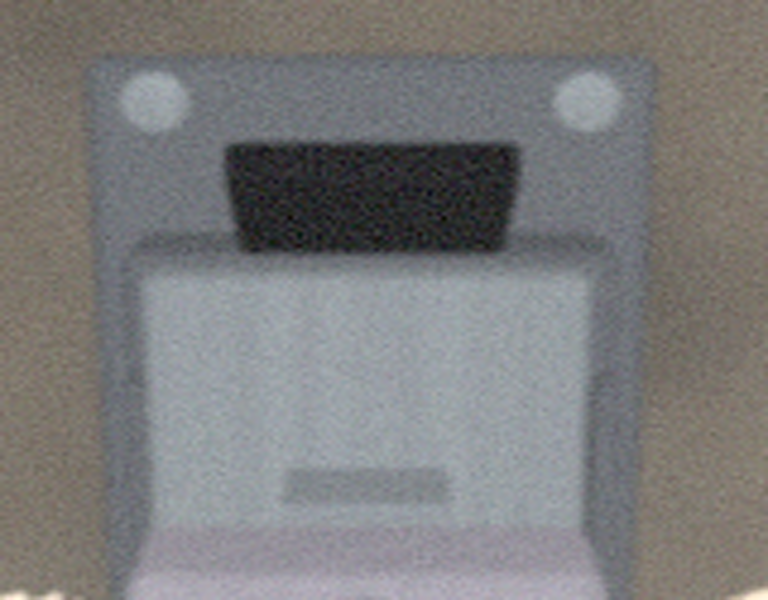

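Run:
```python
from h import *
import pickle
m,s=pickle.load(open("pics/w16.pkl","rb"))
r=R.from_quat(s['tool_rot']);T=s['position']
A=lambda *a:np.array(a)/[4.8,4]+[240,110]
def pr(n,x,z):
    t=r.inv().apply(p2w(m,x,z)-T); print(n,z,t[:,1:].round(1).tolist(),t.mean(0)[1:].round(1))
pr("base far",[A(85,58),A(655,58)],0)
pr("screws",[A(154,101),A(588,101)],8)
pr("hook top",[A(227,145),A(518,145)],61); pr("hook top",[A(242,252),A(505,252)],61)
pr("foot",[A(140,270),A(592,270)],T[2]-31.6)
```

```text
base far 0 [[-31.1, -68.9], [34.1, -69.0]] [  1.5 -68.9]
screws 8 [[-22.6, -63.6], [25.8, -63.6]] [  1.6 -63.6]
hook top 61 [[-11.1, -61.9], [14.3, -61.9]] [  1.6 -61.9]
hook top 61 [[-10.0, -50.8], [13.4, -50.8]] [  1.7 -50.8]
foot 72.18580426500921 [[-18.0, -50.5], [20.0, -50.5]] [  1.  -50.5]
```

>>> servo_tool(deltas=[0, 5, 0.6, -0.4, 0, 0, 0, 0, 5, 0, 0, 0, 0, 0, 0, 4, 0, 0, 0, 0, 0, 0, 4, 0, 0, 0, 0, 0], newtons=120)

```text
clock: 26.12
position: [649.4, -196.0, 85.4]
tool_rot: [0.588, 0.393, -0.588, 0.393]
contact_force: [-0.1, 1.3, 0.7]
width: 0.243
```

>>> servo_tool(deltas=[0, 3, 0, 0, 0, 0, 0, 0, 3, 0, 0, 0, 0, 0, 0, 2, 0, 0, 0, 0, 0])

```text
clock: 26.5
position: [649.6, -196.1, 77.8]
tool_rot: [0.588, 0.392, -0.588, 0.393]
contact_force: [0.3, 0.6, 1.6]
width: 0.243
```

>>> servo_tool(deltas=[0, 3, 0, 0, 0, 0, 0, 0, 2, 0, 0, 0, 0, 0])

```text
clock: 26.75
position: [649.1, -195.9, 72.2]
tool_rot: [-0.588, -0.393, 0.588, -0.392]
contact_force: [0.8, 0.8, -0.5]
width: 0.246
```

>>> servo_tool(deltas=[0, 2, 0, 0, 0, 0, 0, 0, 2, 0, 0, 0, 0, 0])

```text
clock: 27.0
position: [649.2, -196.0, 68.9]
tool_rot: [-0.588, -0.393, 0.588, -0.392]
contact_force: [-5.6, 2.6, 13.1]
width: 0.238
```

>>> servo_tool(deltas=[0, 1, 0, 0, 0, 0, 0, 0, 0, 0, 0, 0, 0, 0])

```text
clock: 27.25
position: [649.2, -196.0, 68.8]
tool_rot: [0.588, 0.393, -0.588, 0.393]
contact_force: [-4.5, 0.9, 11.1]
width: 0.243
```

```bash
python3 snap.py w17
python3 - <<'E'
from h import *
im=cv2.imread("pics/w17.png")
cv2.imwrite("pics/w17a.png",cv2.resize(cv2.convertScaleAbs(im[90:260,230:400],alpha=1.7),None,fx=4.5,fy=3.5,interpolation=cv2.INTER_CUBIC))
E
```

```text
[ 649.2 -196.    68.8] [-90.   -22.56  90.  ] 27.25 [-4.5  0.9 11.1]
```

View pics/w17a.png

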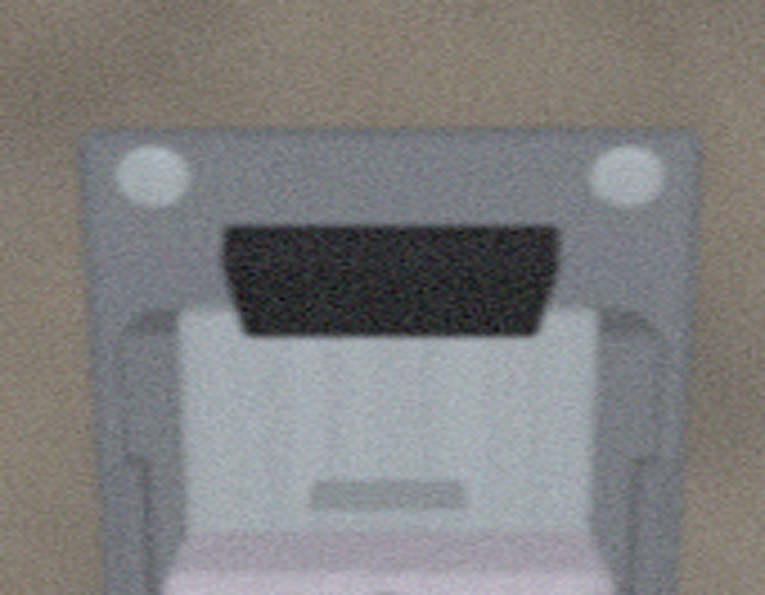

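>>> servo_tool(deltas=[0, 1, 0, 0, 0, 0, 0, 0, 0, 0, 0, 0, 0, 0])

```text
clock: 27.55
position: [649.2, -196.0, 68.8]
tool_rot: [0.588, 0.392, -0.588, 0.393]
contact_force: [-8.4, 2.6, 19.2]
width: 0.245
```

>>> servo_tool(deltas=[0, -2, 0, 0, 0, 0, 0, 0.5, 0, 0, 0, 0, 0, 0, 0.5, 0, 0, 0, 0, 0, 0, 0.7, 0, 0, 0, 0, 0, 0, 0.7, -12, 0, 0, 0, 0, 0, 0.7, -35, 0, 0, 0, 0, 0, 1, -40, 0, 0, 0, 0, 0, 1, -40, 0, 0, 0, 0, 0, 1, 0, 0, 40, 0, 0, 0, 1, 0, 0, 40, 0, 0, 0, 1, 0, 0, 0, 0, 0, 0])

```text
clock: 28.92
position: [617.7, -272.2, 196.6]
tool_rot: [0.589, 0.391, -0.589, 0.392]
contact_force: [0.3, 0.4, -0.3]
width: 0.998
```

```bash
python3 snap.py w18
python3 - <<'E'
from h import *
im=imaging.camera("side")[:,:,::-1];cv2.imwrite('pics/s18.png',cv2.resize(im[180:330,240:440],None,fx=4,fy=4,interpolation=cv2.INTER_CUBIC))
E
```

```text
[ 617.7 -272.2  196.6] [-89.96 -22.73  89.98] 28.925 [ 0.3  0.4 -0.3]
```

View pics/w18.png

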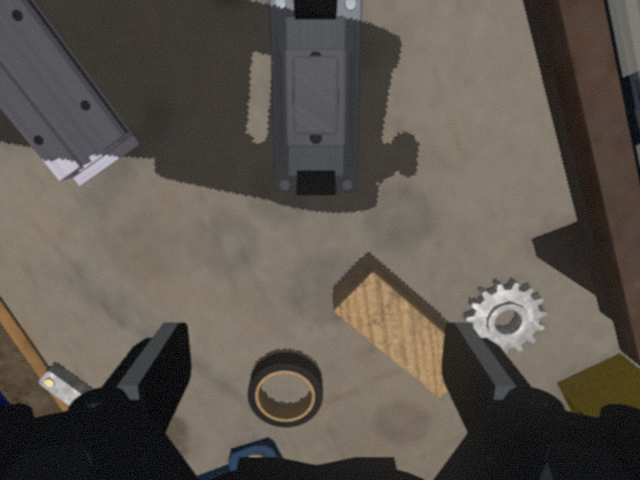

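View pics/s18.png

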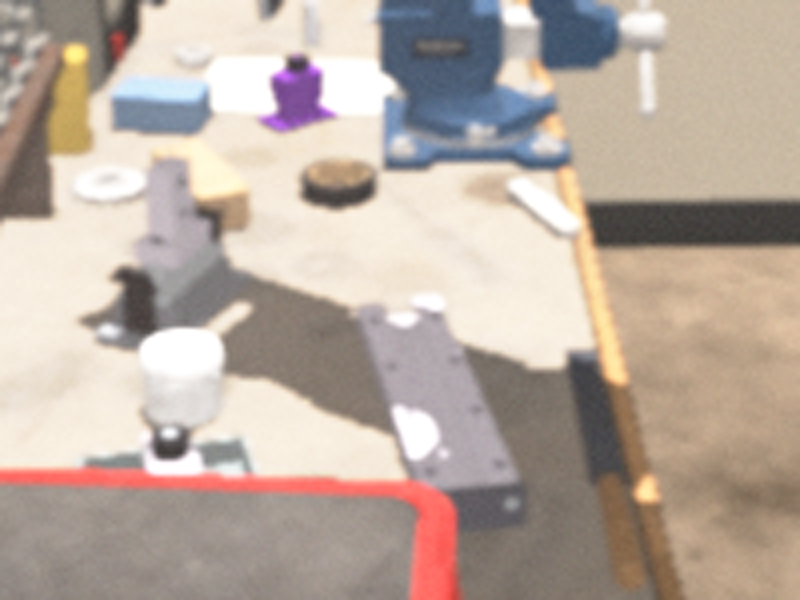

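Run:
```python
from h import *
im=cv2.imread("pics/w18.png")
cv2.imwrite("pics/w18a.png",cv2.resize(cv2.convertScaleAbs(im[0:200,250:385],alpha=1.7),None,fx=3.9,fy=3,interpolation=cv2.INTER_CUBIC))
```

```text
(no output)
```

View pics/w18a.png

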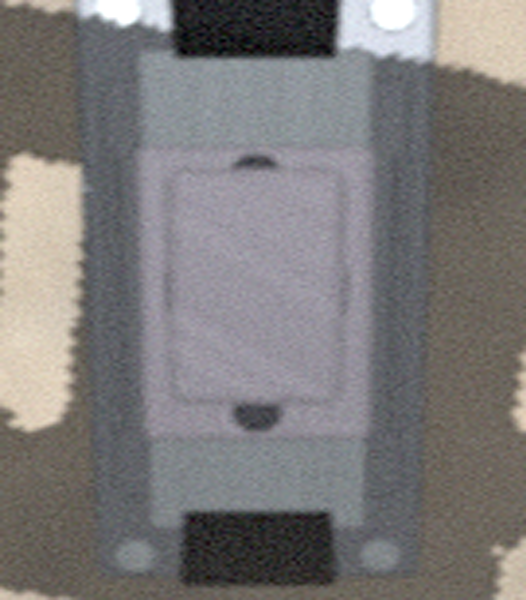

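Run:
```python
from h import *
print(env.get_state()['contact_force'], env.get_state()['clock']); print(job.close_job())
```

```text
[-0.52920993  0.17939084 -0.51313032] 29.025
the job is handed in; nothing more can be done
None
```

Both stops are off the track, and I handed the job in at about 29 s. The tall stop is pressed into the dock and the low stop stands in the grey tray.

- **Low stop:** it was nearer the opening, so it went first. I slid it out of the open end and set it down upright near the middle of the tray; later views show it still standing there.
- **Tall stop:** on the first pull the grip on the upright slipped and the stop stayed partly out of the track. I gripped it again low on its block, drew it fully clear, then took the upright again and carried it to the dock.
- **Pressing in:** I pushed straight down with a peak of about 19 N. The gripper stopped at the height expected for a seated stop and did not go lower under the extra push.
- **Last checks:** the close-up wrist picture shows both hook noses over the ends of the foot, with the stop centred and upright. The hook angles were judged from that picture only, because there is no joint reading for them.
- **Bystanders:** nothing touched the piston, wood block or tape roll, and they look in place in the last pictures. The brake pad was not measured again, and the arm worked well away from it. The arm was clear of everything at hand-in, with contact force near zero.

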